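# Pack the last spice jars and clip the box lid down across the corners

## Task

Stand the two spice jars that are left on the counter gently in the two empty pockets of the blue box, one in each, and set the lid squarely on the box. Then snap all four orange clips fully shut across the corners so that the seal seats evenly: after the first clip comes the one diagonally opposite, and only then the other two. Drop nothing, and leave the other things on the counter where they are.

Things in the scene. Friction and masses are not known exactly. Their poses are not given: they have to be found in the camera images.
- box: Blue plastic spice box, open at the top, fixed on the counter: 230 (x) x 150 (y) mm, 95 mm high, walls 4 mm. Thin cross walls, tops 54 mm above the counter, make 3 x 2 pockets, 71 x 69 mm. The four end pockets (x = +-74, y = +-36.5 mm) hold fixed jars as big as the loose ones; the two middle ones (x = 0) are empty. Origin: centre of the underside. z up; looks the same turned half round.
- box_rim (a point): Point: centre of the box's mouth, 95 mm above the counter. Round the mouth runs a rolled rim of 8 mm round section, 244 x 164 mm overall; the lid lies on it and the clips catch under it.
- pocket_a (a point): Point: centre of the floor of the empty middle pocket on the box's +y side (box x = 0, y = +36.5 mm), 4 mm above the counter. A jar here leaves 26 mm to the jars beside it along the box's x, room for a finger each side, but only 10 mm to the box wall.
- pocket_b (a point): Point: the same in the other empty middle pocket, on the box's -y side (box x = 0, y = -36.5 mm).
- lid: Off-white lid, 242 (x) x 161 (y) mm, about 0.44 kg with its four orange clips, lying right way up on the counter. Origin: centre of its underside, the foot of a rounded rubber seal 8 mm deep, 219 x 139 mm, which goes into the box's mouth with 1.5 mm play all round. The lid plate lies 8 to 13 mm above the origin. Seated, the origin is 87 mm above the counter; either way round is right.
- lid_handle (a point): Point: middle of the lid's blue bridge handle, 41 mm above the lid's origin at its centre. The bar runs along the lid's x: 110 mm long, 16 mm wide in y, 12 mm thick, with 22 mm free under it.
- clip_a (a joint): Hinge of the lid clip at lid x = +80 mm (its middle); hinge line along the lid's x at y = +55 mm, 15 mm above the lid's origin. rad: 0 = snapped shut, grows as it opens (1.57 = arm upright, more = leaning back over the lid), at most 2.4; starts at 1.3 to 2.2 and stays where left. The clip diagonally across is clip_c.
- clip_b (a joint): Hinge of the lid clip at lid x = -80 mm (its middle); hinge line along the lid's x at y = +55 mm, 15 mm above the lid's origin. rad: 0 = snapped shut, grows as it opens (1.57 = arm upright, more = leaning back over the lid), at most 2.4; starts at 1.3 to 2.2 and stays where left. The clip diagonally across is clip_d.
- clip_c (a joint): Hinge of the lid clip at lid x = -80 mm (its middle); hinge line along the lid's x at y = -55 mm, 15 mm above the lid's origin. rad: 0 = snapped shut, grows as it opens (1.57 = arm upright, more = leaning back over the lid), at most 2.4; starts at 1.3 to 2.2 and stays where left. The clip diagonally across is clip_a.
- clip_d (a joint): Hinge of the lid clip at lid x = +80 mm (its middle); hinge line along the lid's x at y = -55 mm, 15 mm above the lid's origin. rad: 0 = snapped shut, grows as it opens (1.57 = arm upright, more = leaning back over the lid), at most 2.4; starts at 1.3 to 2.2 and stays where left. The clip diagonally across is clip_b.
- clip_a_pad (a point): Point on clip_a's arm: top face, 24 mm outward of the hinge line; turns with the clip. Shut: at lid x = +80, y = +79 mm, 17 mm above the lid's origin. A clip is a stiff L, 44 mm wide: an arm 4 mm thick reaching 34 mm outward from the hinge, and at its end a springy 21 mm leg with a lip, which goes down outside the rim.
- clip_b_pad (a point): Point on clip_b's arm: top face, 24 mm outward of the hinge line; turns with the clip. Shut: at lid x = -80, y = +79 mm, 17 mm above the lid's origin. Open, an arm leaning back reaches 22 mm inward of its hinge line and the clip some 45 mm above the plate, the leg pointing outward or up.
- clip_c_pad (a point): Point on clip_c's arm: top face, 24 mm outward of the hinge line; turns with the clip. Shut: at lid x = -80, y = -79 mm, 17 mm above the lid's origin. To shut a clip, push its arm outward from the lid's middle: it folds down until the lip meets the rim at about 0.4 rad.
- clip_d_pad (a point): Point on clip_d's arm: top face, 24 mm outward of the hinge line; turns with the clip. Shut: at lid x = +80, y = -79 mm, 17 mm above the lid's origin. Then press straight down on the arm, about 20 mm outward of the hinge, with some 8 to 15 N: the lip snaps under the rim and holds.
- jar_red: Red-filled glass spice jar with a steel screw cap, standing on the counter: 48 mm diameter, 78 mm high, about 0.18 kg; the cap is 45 mm across and takes the top 20 mm. Origin: centre of its underside, z up.
- jar_green: Green-filled glass spice jar with a steel screw cap, standing on the counter: 48 mm diameter, 78 mm high, about 0.18 kg; the cap is 45 mm across and takes the top 20 mm. Origin: centre of its underside, z up.
- pepper_mill: Bystander: dark wooden pepper mill with a waist and a small brass ball on top, 46 mm diameter, 115 mm high, standing in a row with the two jars (some 100 mm from one to the next, in any order). Origin: centre of its underside.
- mortar: Bystander: white ceramic mortar, 124 mm across and 85 mm high, its pestle leaning in it up to about 150 mm. Origin: centre of its underside.
- rolling_pin: Bystander: short wooden rolling pin, 222 mm long along its x, 46 mm thick, lying. Origin: on the counter under its middle.
- oil_bottle: Bystander: amber oil bottle, 64 mm diameter, 210 mm tall. Origin: centre of its underside.
- bowl: Bystander: blue ceramic bowl, 124 mm across, 55 mm high. Origin: centre of its underside.
- pot_rim (a point): Bystander: open stainless pot, 186 mm across (242 mm over the side handles, which lie along its y), 100 mm high, behind the task's things. Point: on the rim at the robot's side, 90 mm along -x from the pot's axis, 100 mm above the counter.
- colander_rim (a point): Bystander: green plastic colander, 228 mm across (272 mm over the side handles, which lie along its y), 88 mm high, flaring outward to the top. Point: on the rim at the robot's side, 110 mm along -x from its axis, 87 mm above the counter.
There are look-alikes about, which are no part of the job. What is shaped like the jar_red but pink or purple is not meant.

How it is judged:
By the outcome, as a careful person would: the job done as asked, in the order asked, and still so for the second after the job is handed in, with the robot touching nothing.
It also fails if it takes over 72 s, if anything falls off the work surface, if the arm or the gripper's body presses on something with over 40 N, if the wrist force passes 120 N, or if a joint passes its speed limit or range.

## Robot

A 6-joint arm with a two-finger parallel gripper is mounted at the origin on the work surface. World frame = base frame: x ahead of the robot, y to its left, z up, the work surface at z = 0. Lengths are in m, angles in rad, forces in N, time in s.
With the tool pointing down it reaches from about 0.275 to 0.875 m from the base axis. Payload 12.5 kg.
Tool frame: the origin (TCP) lies at the very end of the fingers, on their centre line; the grasp point (between the pads) lies 19 mm behind it; x points along the fingers, y is the direction in which the jaws open and shut, and the axes are right-handed (so a half turn about x gives the same grasp; the last joint's range is limited). The gripper opens to 85 mm and grips with 20 to 120 N. Pads are 22 mm wide; open, the fingers measure 114 mm over their backs; the gripper's body (76 mm by 85 mm) begins 54 mm behind the grasp point. The pads swing forward as they close: fully open they stand 13 mm farther back than shut.
Start: joints at [-0.085, 0.351, 1.652, -0, 1.139, -0.085], TCP at [0.55, 0, 0.231] pointing down, gripper open.
Joint ranges: [-2.75, 2.75], [-0.79, 2.1], [0.01, 2.65], [-1.57, 4.71], [0.07, 3.14], [-2.87, 2.87]. Speed limits (rad/s): [2.22, 2.22, 2.79, 3.14, 3.14, 3.14].

## Interface

Orientations are given as a 3x3 rotation matrix whose columns are the frame's x, y, z axes.
In Python, from bench import manip gives the robot as it stands. Calls block until the motion is done:
- manip.move_ptp(position, orientation): joint-space move of the TCP to a pose.
- manip.move_l(position, attitude=None, max_speed=0.15): straight line of the TCP; attitude=None keeps the orientation; max_speed is the mean speed in m/s.
- manip.move_j(angles): joint-space move.
- manip.set_gripper(opening, effort=None): opening from 0.0 (shut) to 1.0 (fully open); effort is the grip in N (None keeps the last); returns when the fingers have stopped.
- manip.dwell(seconds).
- manip.inverse_kinematics(position, orientation): joint angles nearest the present ones, or None.
- manip.grab_frame(name): name is "scene" or "side" or "wrist"; returns (picture, depth): 384x512x3 uint8, red, green, blue; 384x512 float32, m along the optical axis (not along the pixel's ray), 0 where there is no reading.
- manip.get_calibration(name): a dict with "camera_matrix" (3x3 intrinsics, pixels), "R" (3x3) and "t" (3): a world point X has camera coordinates R X + t. Camera axes: x right, y down, z forward; pixel columns grow to the right and rows downward; lengths in m; the calibration is good to about 2 mm. A picture is of the moment at which its call begins: read the wrist's pose just before it. get_calibration takes no time and is no camera call; for the wrist camera it gives the pose at the moment of the call.
A pose or a line that the arm cannot do raises manip.Unreachable and nothing moves.
- manip.sign_off(): hands the job in, once; it reports no verdict.
Trained networks look in the newest picture that a camera, given by its name, has taken for a name from the list of things; names that differ only in an ending like _2 or _b are one class to them, and where a whole thing is asked for, a point or a joint stands for the part that bears it (a point fixed in the world has none). Each returns a list of dicts, best first, with "confidence" (0 to 1); they miss things now and then, are a little off and sometimes report something else, mostly with a low value. They report only what shows in the picture. A call takes as long as a camera call. They do not tell look-alikes from the thing itself.
- manip.look_for(camera, name): "at" ([x, y, z] in m, in world coordinates, good to about 4 mm: the middle of the surface that is visible of it).
Readings, each from a call of its own:
- manip.current_time(): time.
- manip.current_qpos(): joint angles.
- manip.current_joint_vel(): joint speeds.
- manip.current_joint_torque(): joint torques, N m.
- manip.current_ee_pos(): TCP position.
- manip.current_tcp_rot(): TCP orientation.
- manip.current_force(): force on the tool from outside, world axes, zero at the start.
- manip.current_ft_torque(): the same for the moment, N m.
- manip.current_grip_width(): opening from 0.0 (shut) to 1.0 (fully open).
Only numpy, scipy, OpenCV 4.12 (cv2) and the standard library are available. Lean on these libraries where they do the work, as an engineer would, in place of code of your own. Each camera call takes 0.05 s, during which the arm holds its last target.

## Working session

There is one attempt and no reset: what is moved stays moved. The work goes in short steps, each a Python script; the robot and the scene stay as the last script left them, time stands still between calls to the robot, and variables do not carry over. Pictures are saved under pics/ and viewed, and the job is handed in when it is done.

```bash
ls; mkdir -p pics
python3 - <<'E'
from bench import manip
import cv2, numpy as np
print(manip.current_time())
for n in ["scene","side","wrist"]:
    p,d=manip.grab_frame(n); cv2.imwrite(f"pics/{n}0.png",p[:,:,::-1]); np.save(f"pics/{n}0.npy",d)
    c=manip.get_calibration(n); np.savez(f"pics/{n}0cal.npz",**c)
    print(n,c["camera_matrix"].round(1).tolist(),c["R"].round(3).tolist(),c["t"].round(3).tolist())
for cam in ["scene","side"]:
  for n in ["box","lid","lid_handle","clip_a_pad","jar_red","jar_green","pepper_mill","mortar","rolling_pin","oil_bottle","bowl","pot_rim","colander_rim","clip_a"]:
    r=manip.look_for(cam,n)
    print(cam,n,[(np.round(q["at"],3).tolist(),round(q["confidence"],2)) for q in r[:5]])
print(manip.current_time())
E
```

```text
pics
0.0
scene [[451.0, 0.0, 256.1], [0.0, 451.0, 188.8], [0.0, 0.0, 1.0]] [[0.677, 0.736, 0.01], [0.516, -0.466, -0.719], [-0.524, 0.492, -0.695]] [-0.393, -0.235, 1.686]
side [[483.7, 0.0, 266.3], [0.0, 483.7, 199.8], [0.0, 0.0, 1.0]] [[0.863, -0.506, 0.001], [-0.268, -0.459, -0.847], [0.429, 0.731, -0.531]] [-0.499, 0.234, 1.366]
wrist [[326.0, 0.0, 252.0], [0.0, 326.0, 186.8], [0.0, 0.0, 1.0]] [[1.0, 0.0, -0.001], [0.001, -0.949, 0.316], [-0.0, -0.316, -0.949]] [-0.549, -0.041, 0.381]
scene box [([0.525, 0.252, 0.067], 0.81), ([0.535, -0.201, 0.015], 0.61)]
scene lid [([0.534, -0.201, 0.017], 0.87), ([0.615, -0.251, 0.053], 0.54), ([0.442, -0.15, 0.05], 0.32)]
scene lid_handle [([0.533, -0.204, 0.016], 0.61)]
scene clip_a_pad [([0.596, -0.131, 0.042], 0.54)]
scene jar_red [([0.563, 0.079, 0.056], 0.93), ([0.362, -0.069, 0.056], 0.91), ([0.56, -0.01, 0.055], 0.86), ([0.47, 0.057, 0.058], 0.84), ([0.372, 0.048, 0.066], 0.75)]
scene jar_green [([0.656, -0.001, 0.057], 0.64)]
scene pepper_mill [([0.465, -0.023, 0.063], 0.77)]
scene mortar [([0.8, 0.012, 0.064], 0.74), ([0.598, -0.133
[... 1026 characters left out ...]
0.352, 0.036, 0.054], 0.82), ([0.45, 0.05, 0.059], 0.73), ([0.345, -0.079, 0.054], 0.6)]
side jar_green [([0.639, -0.006, 0.051], 0.57)]
side pepper_mill [([0.444, -0.029, 0.06], 0.9), ([0.501, 0.206, 0.066], 0.51)]
side mortar [([0.797, 0.0, 0.065], 0.6)]
side rolling_pin [([0.491, -0.474, 0.038], 0.96), ([0.598, -0.136, 0.036], 0.66)]
side oil_bottle [([0.467, 0.439, 0.117], 0.8)]
side bowl [([0.622, 0.484, 0.037], 0.77)]
side pot_rim [([0.84, -0.274, 0.062], 0.78)]
side colander_rim [([0.852, 0.285, 0.057], 0.62), ([0.513, -0.205, 0.017], 0.36)]
side clip_a [([0.436, -0.151, 0.044], 0.58), ([0.598, -0.135, 0.034], 0.57), ([0.442, -0.262, 0.044], 0.54), ([0.605, -0.256, 0.044], 0.45)]
1.55
```

View pics/scene0.png

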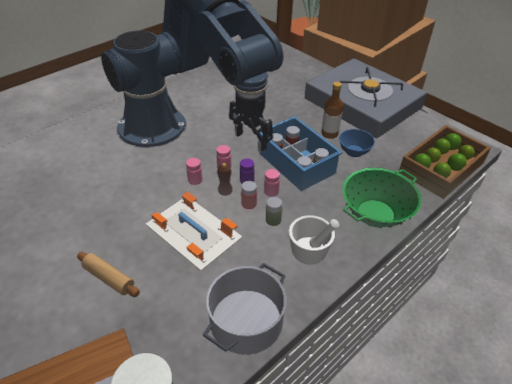

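View pics/side0.png

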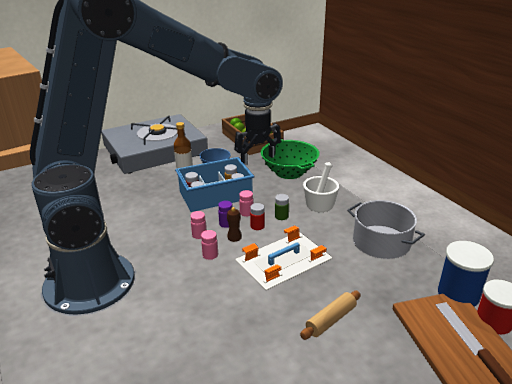

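View pics/wrist0.png

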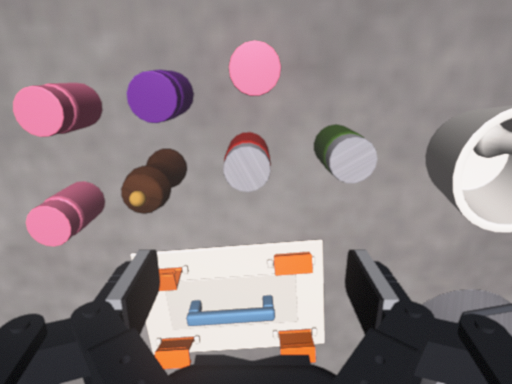

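The wrist picture shows, left to right, mill (150,190), red jar cap (247,168), green jar cap (352,158), and pink/purple look-alikes above and left. The lid is below them at about (235,300), and the box at (300,150) in the scene picture. Next I'll fit poses from depth.

```bash
cat > h.py <<'E'
import numpy as np, cv2
def cloud(d,c):
    K,R,t=c["camera_matrix"],c["R"],c["t"]
    v,u=np.mgrid[0:d.shape[0],0:d.shape[1]]
    z=d; X=np.stack([(u-K[0,2])*z/K[0,0],(v-K[1,2])*z/K[1,1],z],-1)
    P=(X-t)@R
    P[d<=0]=np.nan
    return P
def rect(P):
    (c,s,a)=cv2.minAreaRect((P[:,:2]*1000).astype(np.float32))
    if s[0]<s[1]: s=(s[1],s[0]); a+=90
    a=(a+90)%180-90
    return np.round(c,1),np.round(s,1),round(a,2)
def sel(P,x,y,z):
    return (P[...,0]>x[0])&(P[...,0]<x[1])&(P[...,1]>y[0])&(P[...,1]<y[1])&(P[...,2]>z[0])&(P[...,2]<z[1])
E
python3 - <<'E'
from h import *
for n in ["scene","side","wrist"]:
    d=np.load(f"pics/{n}0.npy"); c=np.load(f"pics/{n}0cal.npz"); P=cloud(d,c)
    im=cv2.imread(f"pics/{n}0.png")
    print(n,"table",np.nanmedian(P[...,2]))
    for nm,xy in dict(mill=(.455,-.026),red=(.548,-.014),green=(.648,-.003)).items():
        m=sel(P,(xy[0]-.04,xy[0]+.04),(xy[1]-.04,xy[1]+.04),(.07,.085))
        if m.sum()>5:
            q=P[m]; (cc,r)=cv2.minEnclosingCircle((q[:,:2]*1000).astype(np.float32)); print(nm,m.sum(),np.round(cc,1),round(r,1),q[:,2].max().round(4))
    m=sel(P,(.35,.7),(-.33,-.08),(.007,.018)); 
    if m.sum()>50: print("lid",m.sum(),rect(P[m]),np.median(P[m][:,2]))
    m=sel(P,(.35,.7),(.1,.36),(.088,.100)) 
    if m.sum()>50: print("rim",m.sum(),rect(P[m]),np.median(P[m][:,2]), P[m].min(0),P[m].max(0))
    # handle blue
    hsv=cv2.cvtColor(im,cv2.COLOR_BGR2HSV)
    b=(hsv[...,0]>95)&(hsv[...,0]<125)&(hsv[...,1]>100)
    m=b&sel(P,(.35,.7),(-.33,-.08),(.03,.06))
    if m.sum()>20: print("handle",m.sum(),rect(P[m]),np.median(P[m][:,2]))
    o=(hsv[...,0]<15)&(hsv[...,1]>150)
    m=o&sel(P,(.35,.7),(-.35,-.08),(.0,.1))
    k,l,s,ce=cv2.connectedComponentsWithStats(m.astype(np.uint8))
    for i in range(1,k):
        if s[i,4]>15: q=P[l==i]; print("clip",s[i,4],q.mean(0).round(3),q.min(0).round(3),q.max(0).round(3))
E
```

```text
scene table 0.00020676112786326438
mill 46 [455.1 -18.2] 20.3 0.0848
red 140 [545.9   1.5] 23.4 0.0848
green 160 [647.   10.5] 25.1 0.0838
lid 2736 (array([ 502.4, -174. ]), array([284.8, 211.1]), 4.59) 0.013908683310994619
rim 604 (array([512.6, 249.9]), array([247.2, 167.5]), -7.53) 0.09466638213654616 [0.38873807 0.15527639 0.08800018] [0.64342499 0.34773904 0.09968059]
handle 107 (array([ 525.6, -198.7]), array([103.8,  11.2]), 4.5) 0.04704248959008259
clip 80 [ 0.44  -0.146  0.05 ] [ 0.416 -0.155  0.042] [ 0.461 -0.134  0.056]
clip 122 [ 0.451 -0.26   0.044] [ 0.426 -0.27   0.014] [ 0.472 -0.248  0.056]
clip 168 [ 0.599 -0.129  0.039] [ 0.577 -0.14   0.013] [ 0.621 -0.11   0.051]
clip 124 [ 0.611 -0.253  0.047] [ 0.587 -0.264  0.017] [ 0.632 -0.241  0.055]
side table 0.0033671426684653287
mill 50 [448.  -21.1] 20.6 0.0843
red 109 [ 5.423e+02 -3.000e-01] 24.9 0.0838
green 100 [644.3   7.7] 24.8 0.084
lid 1968 (array([ 527.1, -176.3]), array([337.8, 210.2]), 3.22) 0.014765537033844046
rim 567 (array([509.1, 249.6]), array([243.8, 173.7]), -7.59) 0.09511985450412695 [0.38000186 0.1
[... 375 characters left out ...]
clip 153 [ 0.444 -0.261  0.037] [ 0.423 -0.272  0.014] [ 0.468 -0.248  0.056]
wrist table 0.0008715947778505055
mill 212 [449.8 -15.3] 21.7 0.085
red 1737 [543.    1.3] 22.5 0.0803
green 1836 [642.1   9.8] 22.5 0.0802
lid 13769 (array([ 521.7, -196.8]), array([241.7, 162.7]), 4.82) 0.013279821716614152
handle 580 (array([ 522.6, -195.3]), array([104.3,  12.4]), 4.74) 0.0467420386906776
clip 708 [ 0.596 -0.12   0.046] [ 0.574 -0.133  0.038] [ 0.617 -0.108  0.051]
clip 400 [ 0.451 -0.141  0.044] [ 0.434 -0.154  0.016] [ 0.459 -0.13   0.052]
clip 795 [ 0.607 -0.242  0.037] [ 0.585 -0.26   0.015] [ 0.628 -0.236  0.051]
clip 882 [ 0.448 -0.254  0.042] [ 0.424 -0.326  0.   ] [ 0.469 -0.244  0.054]
```

```bash
cat >> h.py <<'E'
def rot(a):  # tool down, jaws along yaw a (rad)
    x=np.array([0,0,-1.]); y=np.array([np.cos(a),np.sin(a),0]); return np.stack([x,y,np.cross(x,y)],1)
def snap(manip,n,tag):
    c=manip.get_calibration(n); p,d=manip.grab_frame(n)
    cv2.imwrite(f"pics/{tag}.png",p[:,:,::-1]); np.save(f"pics/{tag}.npy",d); np.savez(f"pics/{tag}cal.npz",**c)
    return p,d,c
E
python3 - <<'E'
from bench import manip
from h import *
print(manip.current_tcp_rot().round(3).tolist())
Ra=manip.current_tcp_rot(); s=np.sign(Ra[0,1]); print(s)
R=rot(np.deg2rad(-7.5)+(0 if s>0 else np.pi))
manip.set_gripper(0.75,30)
print(manip.current_time(),manip.current_grip_width())
manip.move_ptp([.543,.0013,.14],R); print(manip.current_time())
manip.move_l([.543,.0013,.054],max_speed=.15); print(manip.current_time(),manip.current_ee_pos(),manip.current_force())
manip.set_gripper(0.0,30)
print(manip.current_time(),manip.current_grip_width(),manip.current_force())
manip.move_l([.543,.0013,.20],max_speed=.25)
manip.move_ptp([.511,.20,.26],R); print(manip.current_time(),manip.current_grip_width(),manip.current_force())
snap(manip,"wrist","w1"); print(manip.current_qpos())
E
```

```text
[[-0.0, 1.0, 0.0], [-0.0, 0.0, -1.0], [-1.0, -0.0, 0.0]]
1.0
1.9 0.7500693777219797
2.3583
3.0833 [0.54396169 0.00122526 0.05530213] [0.51091845 0.26573556 0.90568147]
3.3833 0.515860360284496 [-0.49364426 -0.27064619  6.30688337]
4.9667 0.5170671340810876 [ 0.18768529 -0.28637272 -1.8395294 ]
[ 2.86053125e-01  3.21334435e-01  1.62193986e+00 -4.19100380e-04
  1.20007403e+00  4.18194831e-01]
```

View pics/w1.png

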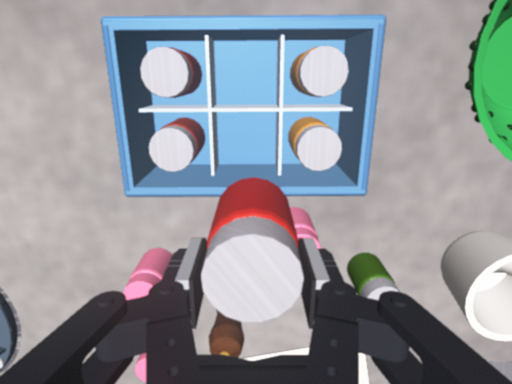

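The red jar is held by its cap (252,270), and the whole box is visible with rim corners near (103,17), (385,16), (368,193) and (125,194). Both middle pockets are empty. I'll fit the rim.

Run:
```python
from h import *
d=np.load("pics/w1.npy"); c=np.load("pics/w1cal.npz"); P=cloud(d,c); im=cv2.imread("pics/w1.png")
m=sel(P,(.35,.68),(.13,.37),(.086,.100)); m[200:]=0
print(m.sum(),rect(P[m]),np.median(P[m][:,2]))
hsv=cv2.cvtColor(im,cv2.COLOR_BGR2HSV)
b=(hsv[...,0]>95)&(hsv[...,0]<125)&(hsv[...,1]>80)&m
print(b.sum(),rect(P[b]))
# fixed jars caps
for x,y in [(-74,36.5),(74,36.5),(-74,-36.5),(74,-36.5)]:
    a=np.deg2rad(-7.5); p=np.array([511+x*np.cos(a)-y*np.sin(a),250+x*np.sin(a)+y*np.cos(a)])/1000
    q=P[sel(P,(p[0]-.03,p[0]+.03),(p[1]-.03,p[1]+.03),(.076,.086))]
    print(len(q),p.round(4),cv2.minEnclosingCircle((q[:,:2]*1000).astype(np.float32)))
```

```text
10858 (array([508.9, 250.9]), array([244. , 163.9]), -7.14) 0.0946986469827989
10442 (array([509.3, 251. ]), array([243.2, 162.3]), -7.31)
1935 [0.4424 0.2958] ((440.04412841796875, 296.2039489746094), 22.411832809448242)
1931 [0.5891 0.2765] ((586.52099609375, 277.8028869628906), 22.424516677856445)
1567 [0.4329 0.2235] ((430.8271789550781, 224.00115966796875), 22.492494583129883)
1567 [0.5796 0.2042] ((577.3525390625, 205.35498046875), 22.636985778808594)
```

```bash
cat >> h.py <<'E'
YAW=np.deg2rad(-7.2); BC=np.array([.5089,.2509])
def bx(x,y,c=BC,a=YAW): return c+np.array([x*np.cos(a)-y*np.sin(a),x*np.sin(a)+y*np.cos(a)])
def place(manip,p,R):
    manip.move_ptp([*p,.185],R)
    manip.move_l([*p,.075],max_speed=.15)
    manip.move_l([*p,.063],max_speed=.05); f0=manip.current_force(); print(f0,manip.current_ee_pos())
    z=.063
    while z>.0565:
        z-=.001; manip.move_l([*p,z],max_speed=.03); f=manip.current_force()
        if f[2]-f0[2]>1.5: break
    print("down",z,manip.current_ee_pos(),f,manip.current_time())
    g=manip.current_grip_width(); manip.set_gripper(0.68); print(manip.current_grip_width(),manip.current_force())
    manip.move_l([*p,.185],max_speed=.25)
E
python3 - <<'E'
from bench import manip
from h import *
R=rot(YAW); p=bx(0,.0365); print(p)
place(manip,p,R); print(manip.current_time(),manip.current_force())
g=[.6421,.0098]
manip.move_ptp([*g,.14],R); snap(manip,"wrist","w2")
manip.move_l([*g,.054],max_speed=.15); manip.dwell(.1);print(manip.current_time(),manip.current_ee_pos())
manip.set_gripper(0,30); print(manip.current_grip_width())
manip.move_l([*g,.20],max_speed=.25)
manip.move_ptp([*bx(0,-.05),.26],R); snap(manip,"wrist","w3"); print(manip.current_time(),manip.current_force(),manip.current_grip_width())
E
```

```text
[0.51347466 0.28711219]
[ 0.08228335 -0.01420101 -1.66305262] [0.51331393 0.28706763 0.06276612]
down 0.059 [0.51369124 0.28723635 0.05942127] [-0.55117786 -0.25786428  4.35694393] 7.825
0.6805299259363728 [0.30201948 0.69306117 0.40940701]
8.7667 [-0.51083199  0.31166962 -0.80653435]
10.825 [0.64285634 0.00989517 0.05531423]
0.5143703203736971
12.8333 [ 0.52903564  0.71262283 -1.37181649] 0.5107972764983485
```

View pics/w3.png

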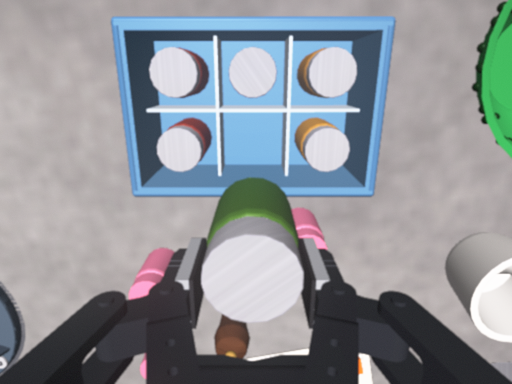

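Red stands in pocket a, its cap at (252,72). Next is green into pocket b, then a look at the lid from above.

Run:
```python
from bench import manip
from h import *
R=rot(YAW)
place(manip,bx(0,-.0365),R)
manip.move_ptp([*bx(0,-.05),.26],R); snap(manip,"wrist","w4"); print(manip.current_time(),manip.current_force())
manip.move_ptp([.522,-.25,.26],rot(np.deg2rad(4.8))); snap(manip,"wrist","w5"); print(manip.current_time())
for n in "w4","w5":
    d=np.load(f"pics/{n}.npy"); c=np.load(f"pics/{n}cal.npz"); P=cloud(d,c); im=cv2.imread(f"pics/{n}.png"); hsv=cv2.cvtColor(im,cv2.COLOR_BGR2HSV)
    bl=(hsv[...,0]>95)&(hsv[...,0]<125)&(hsv[...,1]>80)
    m=sel(P,(.35,.68),(.13,.37),(.086,.100)); m[215:]=0
    if m.sum()>100: print("rim",m.sum(),rect(P[m]),rect(P[m&bl]))
    m=sel(P,(.36,.68),(-.32,-.08),(.007,.018)); 
    if m.sum()>100: print("lid",m.sum(),rect(P[m]))
    m=bl&sel(P,(.35,.7),(-.33,-.08),(.03,.06))
    if m.sum()>20: print("handle",m.sum(),rect(P[m]))
```

```text
[ 0.55169912 -0.33170584 -1.85707461] [0.5041764  0.21463194 0.06276376]
down 0.059 [0.50451705 0.2147722  0.05923572] [ 0.2614285  -0.26253662  2.39720672] 15.5083
0.678356565882133 [-0.35272649 -0.0600531   0.87504838]
16.9 [-0.23364535  0.86713552  0.7641121 ]
18.6083
rim 11404 (array([508.7, 250.7]), array([244.1, 162.7]), -7.21) (array([509.2, 250.7]), array([243.1, 162.8]), -7.19)
lid 377 (array([ 554.2, -134.3]), array([204.1,  51.3]), -20.77)
lid 23554 (array([ 521.2, -196.8]), array([242.5, 159.6]), 4.89)
handle 1298 (array([ 521.9, -196.6]), array([106.2,  13.7]), 4.84)
```

View pics/w4.png

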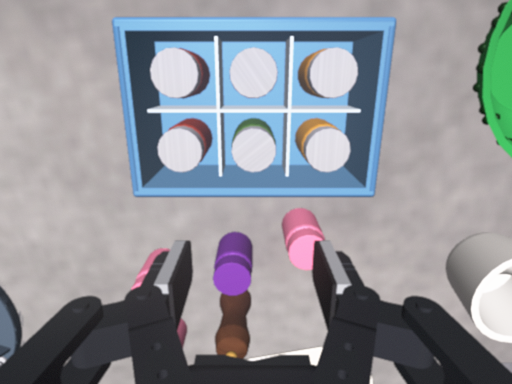

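View pics/w5.png

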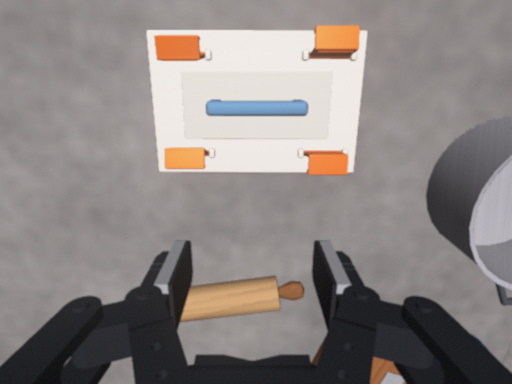

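Green stands in pocket b at (254,150). The lid is clear from above, with its handle at (257,108) and four open clips. I'll grasp the handle with the jaws across it.

Run:
```python
from bench import manip
from h import *
L=[.5215,-.1967]; a=np.deg2rad(4.87)
for s in (1,-1):
    q=manip.inverse_kinematics([*L,.1],rot(a+s*np.pi/2)); q2=manip.inverse_kinematics([*BC,.14],rot(YAW+s*np.pi/2)); print(s,q.round(2),q2.round(2))
s=min((1,-1),key=lambda s:abs(manip.inverse_kinematics([*BC,.14],rot(YAW+s*np.pi/2))[5])+abs(manip.inverse_kinematics([*L,.1],rot(a+s*np.pi/2))[5])); print("use",s)
R=rot(a+s*np.pi/2)
manip.move_ptp([*L,.12],R)
manip.move_l([*L,.021],max_speed=.12); manip.dwell(.1); print(manip.current_ee_pos(),manip.current_force())
manip.set_gripper(0,60); print(manip.current_grip_width(),manip.current_force(),manip.current_ee_pos())
manip.move_l([*L,.05],max_speed=.08); manip.dwell(.1)
print(manip.current_force(),manip.current_ft_torque(),manip.current_grip_width(),manip.current_time())
snap(manip,"wrist","w6"); snap(manip,"side","s6")
```

```text
1 [-0.44  0.53  1.74 -0.    0.87 -2.1 ] [ 0.38  0.49  1.69 -0.    0.96 -1.07]
-1 [-0.44  0.53  1.74 -0.    0.87  1.04] [ 0.38  0.49  1.69 -0.    0.96  2.07]
use -1
[ 0.52197051 -0.19691539  0.02181487] [-0.55141676  0.18985413 -0.76699493]
0.17847713421298464 [-1.17780771  0.06094918  5.8487633 ] [ 0.52170694 -0.19684441  0.02145064]
[-0.03010561  1.10715098 -4.03399785] [ 0.0268901   0.02016102 -0.01156367] 0.1735056407451537 22.225
```

View pics/w6.png

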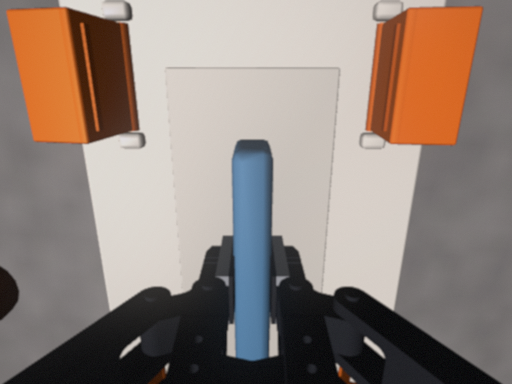

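View pics/s6.png

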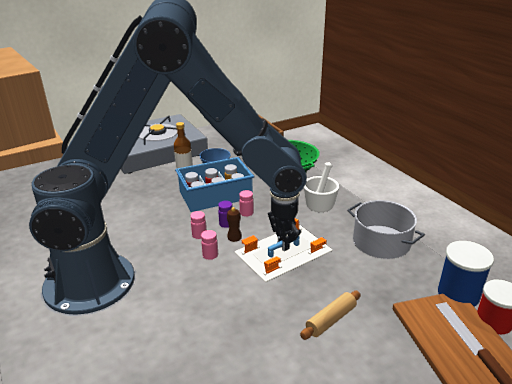

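Lid is held: the bar is centred between the fingers at (252,250), the force reads 4.0 N (its weight), and the side view shows it level. I'll measure its pose in the hand.

Run:
```python
from bench import manip
from h import *
p=manip.current_ee_pos(); Rt=manip.current_tcp_rot(); print(p,np.rad2deg(np.arctan2(Rt[1,1],Rt[0,1])))
d=np.load("pics/w6.npy"); c=np.load("pics/w6cal.npz"); P=cloud(d,c); im=cv2.imread("pics/w6.png"); hsv=cv2.cvtColor(im,cv2.COLOR_BGR2HSV)
Q=(P-p)@Rt  # tool coords: x down, y jaw, z
bl=(hsv[...,0]>95)&(hsv[...,0]<125)&(hsv[...,1]>80)
m=bl&(Q[...,0]<-0.01+0.0)&(Q[...,0]>-.03); m[:, :200]=0; m[:,320:]=0
q=Q[m]; print("bar",m.sum(),q.min(0).round(4),q.max(0).round(4),np.median(q,0).round(4))
# plate points
m=(np.abs(Q[...,0]-0.009)<.008)&(hsv[...,1]<40)&(hsv[...,2]>150); q=Q[m]; print("plate",m.sum(),q.min(0).round(4),q.max(0).round(4))
A=np.c_[q[:,1],q[:,2],np.ones(len(q))]; s=np.linalg.lstsq(A,q[:,0],rcond=None)[0]; print("plane",s)
lo=[];hi=[]
for zz in np.arange(q[:,2].min(),q[:,2].max(),.004):
    r=q[np.abs(q[:,2]-zz)<.002]
    if len(r)>5: lo.append((zz,r[:,1].min())); hi.append((zz,r[:,1].max()))
lo=np.array(lo);hi=np.array(hi); print(np.c_[lo,hi[:,1]].round(4)[::3].tolist())
```

```text
[ 0.5212414  -0.19657718  0.04958208] -85.13085112446223
bar 7367 [-0.0278 -0.0087 -0.0549] [-0.017   0.007   0.0433] [-0.0254 -0.001  -0.0135]
plate 74253 [ 0.001  -0.0814 -0.1113] [0.0112 0.0797 0.0946]
plane [0.00122065 0.00069569 0.00760422]
[[-0.1113, -0.0813, 0.0794], [-0.0993, -0.053, 0.0512], [-0.0873, -0.0531, 0.0512], [-0.0753, -0.0529, 0.0511], [-0.0633, -0.053, 0.0516], [-0.0513, -0.0808, 0.0796], [-0.0393, -0.0811, 0.0797], [-0.0273, -0.0813, 0.0791], [-0.0153, -0.0811, 0.0796], [-0.0033, -0.0807, 0.079], [0.0087, -0.0813, 0.079], [0.0207, -0.081, 0.0792], [0.0327, -0.0812, 0.079], [0.0527, -0.0137, 0.0124], [0.0647, -0.0716, 0.0702], [0.0767, -0.0785, 0.0774]]
```

Run:
```python
from bench import manip
from h import *
R0=manip.current_tcp_rot(); p=manip.current_ee_pos()
R=rot(YAW-np.pi/2); T=np.array([.5089,.2516])
manip.move_l([p[0],p[1],.19],max_speed=.2)
manip.move_ptp([*T,.19],R); print(manip.current_time(),manip.current_grip_width())
manip.move_l([*T,.122],max_speed=.12); manip.dwell(.2)
print(manip.current_ee_pos(),manip.current_force(),manip.current_ft_torque(),manip.current_time())
snap(manip,"wrist","w7"); snap(manip,"side","s7");snap(manip,"scene","c7")
a=cv2.imread("pics/s7.png")[110:230,140:300]; b=cv2.imread("pics/c7.png")[90:210,220:380]
cv2.imwrite("pics/s7z.png",cv2.resize(np.hstack([a,b]),None,fx=2.5,fy=2.5,interpolation=cv2.INTER_CUBIC))
```

```text
24.8167 0.17450591271284438
[0.50929024 0.25173459 0.12279198] [ 0.53995663 -0.18047805 -3.07447506] [ 0.05308103 -0.02227001 -0.00868737] 25.7333
```

View pics/s7z.png

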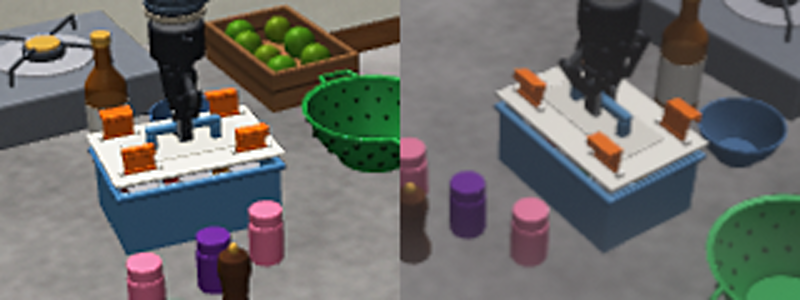

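View pics/w7.png

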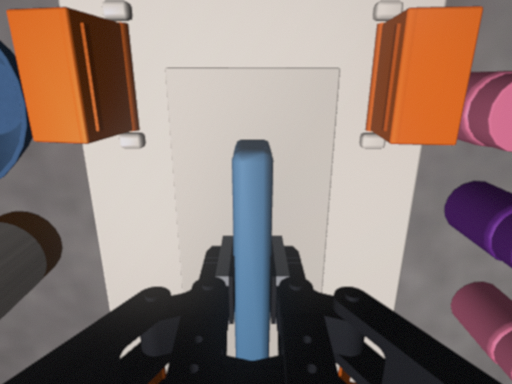

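The lid hovers level and parallel to the box, its plate covering the rim in both views. I'll lower it with force checks.

Run:
```python
from bench import manip
from h import *
T=np.array([.5089,.2516]); manip.dwell(.2); f0=np.mean([manip.current_force() for _ in range(5)],0); print(f0)
z=.122
while z>.1055:
    z-=.002; manip.move_l([*T,z],max_speed=.04); f=manip.current_force()-f0; e=manip.current_ee_pos()
    print(round(z,4),e.round(4),f.round(1))
    if f[2]>7: break
manip.dwell(.2); print(manip.current_ee_pos(),manip.current_force()-f0,manip.current_ft_torque(),manip.current_time())
```

```text
[-1.02937601 -0.12436474 -3.86142738]
0.12 [0.5088 0.2515 0.1198] [0.4 0.7 0.7]
0.118 [0.5088 0.2515 0.1178] [ 0.8  0.1 -0.1]
0.116 [0.5088 0.2516 0.1159] [ 0.5 -0.4  0.1]
0.114 [0.5088 0.2516 0.1139] [1.3 1.1 0.2]
0.112 [0.5089 0.2514 0.112 ] [ 1.  -2.2 -0.1]
0.11 [0.5088 0.2515 0.1098] [ 0.3 -3.   0.6]
0.108 [0.509  0.2514 0.1085] [-0.9 -5.3  6.6]
0.106 [0.509  0.2515 0.1084] [-10.7 -10.1  28.4]
[0.50902213 0.25141877 0.10838575] [ -9.72787208 -10.42697811  28.60501661] [-1.49431806  1.76711579  0.02510484] 28.2833
```

Run:
```python
from bench import manip
from h import *
f0=np.array([-1,-.1,-3.86])
for T,z in [((.5089,.2516),.109),((.5085,.2509),.109),((.5085,.2509),.1075),((.5085,.2509),.1068)]:
    manip.move_l([*T,z],max_speed=.04); manip.dwell(.15); print(T,z,manip.current_ee_pos().round(4),(manip.current_force()-f0).round(1),manip.current_ft_torque().round(2))
snap(manip,"wrist","w8"); snap(manip,"side","s8");snap(manip,"scene","c8"); print(manip.current_time())
p=manip.current_ee_pos(); Rt=manip.current_tcp_rot()
for n in ["scene","side","wrist"]:
    t={"scene":"c8","side":"s8","wrist":"w8"}[n]
    P=cloud(np.load(f"pics/{t}.npy"),np.load(f"pics/{t}cal.npz")); im=cv2.imread(f"pics/{t}.png"); hsv=cv2.cvtColor(im,cv2.COLOR_BGR2HSV)
    m=sel(P,(.36,.66),(.13,.37),(.08,.115))&(hsv[...,1]<40)&(hsv[...,2]>120); q=P[m]
    A=np.c_[q[:,0]-.509,q[:,1]-.251,np.ones(len(q))]; s=np.linalg.lstsq(A,q[:,2],rcond=None)[0]; print(n,m.sum(),s.round(4))
```

```text
(0.5089, 0.2516) 0.109 [0.5089 0.2513 0.1089] [ 0.6 -5.   3.1] [-0.81  0.17  0.05]
(0.5085, 0.2509) 0.109 [0.5085 0.2511 0.1089] [ 1.4  0.8 -0.5] [-0.    0.06  0.03]
(0.5085, 0.2509) 0.1075 [0.5086 0.2511 0.1085] [-2.8 -1.4 11.1] [-0.22  0.67  0.03]
(0.5085, 0.2509) 0.1068 [0.5087 0.2511 0.1084] [-5.9 -2.2 19.1] [-0.46  1.13 -0.01]
30.0333
scene 1525 [-0.0032  0.0032  0.1011]
side 963 [0.0065 0.0064 0.1026]
wrist 74690 [0.0012 0.0009 0.1008]
```

The lid sits level: plate top at 100.8 mm against the 100 mm expected. I'll release it and look at the clips.

Run:
```python
from bench import manip
from h import *
T=np.array([.5086,.2511])
manip.move_l([*T,.1085],max_speed=.04); manip.set_gripper(.4); print(manip.current_force())
manip.move_l([*T,.20],max_speed=.2)
manip.set_gripper(0,40)
manip.move_ptp([*bx(0,-.05),.26],rot(YAW)); snap(manip,"wrist","w9"); print(manip.current_time(),manip.current_qpos())
P=cloud(np.load("pics/w9.npy"),np.load("pics/w9cal.npz")); im=cv2.imread("pics/w9.png"); hsv=cv2.cvtColor(im,cv2.COLOR_BGR2HSV)
m=sel(P,(.36,.66),(.13,.37),(.096,.107))&(hsv[...,1]<40)&(hsv[...,2]>120); q=P[m]
A=np.c_[q[:,0]-.509,q[:,1]-.251,np.ones(len(q))]; s=np.linalg.lstsq(A,q[:,2],rcond=None)[0]; print("plate",m.sum(),s.round(4),rect(q))
m=sel(P,(.36,.66),(.13,.37),(.084,.107))&(hsv[...,0]>95)&(hsv[...,0]<125)&(hsv[...,1]>80);print("rim",rect(P[m]))
m=sel(P,(.36,.66),(.13,.37),(.12,.145))&(hsv[...,0]>95)&(hsv[...,0]<125)&(hsv[...,1]>80);print("handle",rect(P[m]))
o=(hsv[...,0]<15)&(hsv[...,1]>150)&sel(P,(.35,.7),(.13,.37),(.09,.17))
k,l,st,ce=cv2.connectedComponentsWithStats(o.astype(np.uint8))
for i in range(1,k):
    if st[i,4]>30:
        q=P[l==i]-[*BC,0]; c,s_=np.cos(-YAW),np.sin(-YAW); q=np.c_[q[:,0]*c-q[:,1]*s_,q[:,0]*s_+q[:,1]*c,q[:,2]]
        print(st[i,4],q.min(0).round(3),q.max(0).round(3))
```

```text
[ 0.08544269 -0.01182572  0.45113299]
33.1583 [ 2.95127514e-01  3.06799532e-01  1.63976757e+00 -1.17628521e-06
  1.19530223e+00  4.21535405e-01]
plate 37855 [ 5.000e-04 -1.000e-04  1.007e-01] (array([508.2, 251.8]), array([242.4, 161.2]), -7.19)
rim (array([0., 0.]), array([0., 0.]), 0.0)
handle (array([508.8, 252.7]), array([106.5,  14.5]), -7.22)
2005 [0.057 0.057 0.123] [0.101 0.081 0.138]
1907 [-0.102  0.049  0.104] [-0.058  0.071  0.14 ]
46 [0.08  0.054 0.103] [0.1   0.055 0.107]
795 [-0.101 -0.064  0.132] [-0.058 -0.041  0.142]
1567 [ 0.057 -0.071  0.103] [ 0.101 -0.047  0.139]
```

View pics/w9.png

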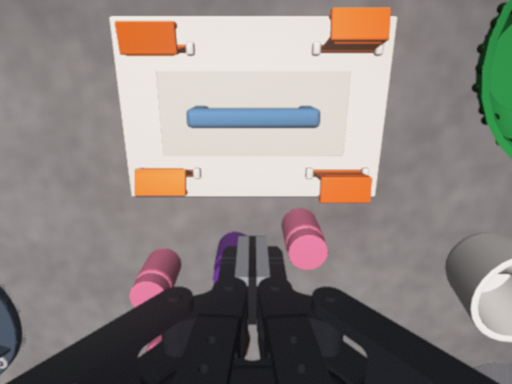

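The lid is level (slope under 0.001) and within 1 mm of the box centre. The clips stand at (360,25), (147,38), (160,182) and (345,188), all open. First clip is the +x,+y one.

```bash
cat >> h.py <<'E'
LC=np.array([.5088,.2512])
def clip(manip,sx,sy,y0=.022):
    R=rot(YAW); P=lambda y,z:[*bx(sx*.08,sy*y,LC),z]
    manip.move_ptp(P(y0,.175),R)
    manip.move_l(P(y0,.1165),max_speed=.15); manip.dwell(.1); f0=manip.current_force()
    print("start",manip.current_ee_pos().round(4),f0.round(1))
    for y in np.linspace(y0,.073,5)[1:]:
        manip.move_l(P(y,.1165),max_speed=.08); f=manip.current_force()-f0; print(" out",round(y,4),f.round(1))
        if np.abs(f).max()>20: print("stop"); return False
    z=.1165; mx=0
    while z>.1025:
        z-=.001; manip.move_l(P(.073,z),max_speed=.04); f=manip.current_force()-f0; e=manip.current_ee_pos()
        print(" z",round(z,4),e[2].round(4),f.round(1)); mx=max(mx,f[2])
        if f[2]>30 or (e[2]<.1058 and f[2]>14): break
    manip.dwell(.1); print(" end",manip.current_ee_pos().round(4),(manip.current_force()-f0).round(1))
    manip.move_l(P(.073,.175),max_speed=.25); print(" t",manip.current_time())
    return True
E
python3 - <<'E'
from bench import manip
from h import *
clip(manip,1,1)
manip.move_ptp([*bx(0,-.05),.26],rot(YAW)); snap(manip,"wrist","w10"); snap(manip,"side","s10"); print(manip.current_time())
a=cv2.imread("pics/w10.png")[0:230,80:420]; b=cv2.imread("pics/s10.png")[140:220,160:270]
cv2.imwrite("pics/w10z.png",np.hstack([cv2.resize(a,(400,271)),cv2.resize(b,(372,271))]))
E
```

```text
start [0.5916 0.2632 0.1184] [0.5 0.2 0.3]
 out 0.0347 [-0.9  0.   0.8]
 out 0.0475 [-0.3  0.4 -0.2]
 out 0.0602 [-0.8  0.1 -1. ]
 out 0.073 [-0.8  0.9 -0.5]
 z 0.1155 0.1154 [-0.8 -0.6  1.5]
 z 0.1145 0.1145 [-0.9 -0.3  0. ]
 z 0.1135 0.1134 [-1.  -1.  -0.3]
 z 0.1125 0.1124 [-0.5 -0.5 -0.4]
 z 0.1115 0.1115 [-0.7 -0.1  1.2]
 z 0.1105 0.1106 [-0.7  0.6  1.4]
 z 0.1095 0.1096 [0.9 1.  1.8]
 z 0.1085 0.1084 [-0.   0.3  1.7]
 z 0.1075 0.1073 [ 0.6 -0.2  0.8]
 z 0.1065 0.1062 [-0.3  0.  -0.7]
 z 0.1055 0.1052 [-0.3 -0.3 -0. ]
 z 0.1045 0.1043 [-1.1 -0.7  0.7]
 z 0.1035 0.104 [-2.5 -0.6  5.4]
 z 0.1025 0.1039 [-3.8 -3.  11.4]
 end [0.5975 0.3136 0.1039] [-5.5 -2.4 11.7]
 t 39.6833
40.5
```

View pics/w10z.png

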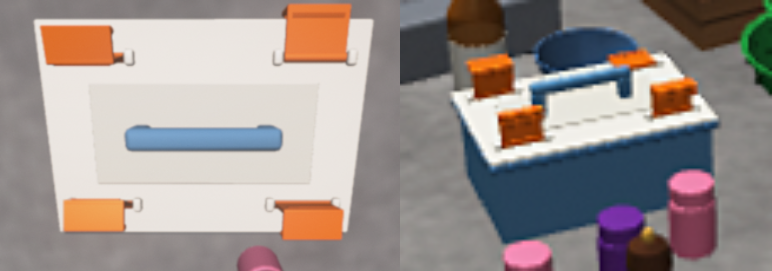

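```bash
cat >> h.py <<'E'
def clipfit(t):
    P=cloud(np.load(f"pics/{t}.npy"),np.load(f"pics/{t}cal.npz")); im=cv2.imread(f"pics/{t}.png"); hsv=cv2.cvtColor(im,cv2.COLOR_BGR2HSV)
    o=(hsv[...,0]<15)&(hsv[...,1]>150)&sel(P,(.35,.7),(.13,.37),(.09,.17))
    k,l,st,ce=cv2.connectedComponentsWithStats(o.astype(np.uint8))
    for i in range(1,k):
        if st[i,4]>100:
            q=P[l==i]-[*LC,0]; c,s_=np.cos(-YAW),np.sin(-YAW); q=np.c_[q[:,0]*c-q[:,1]*s_,q[:,0]*s_+q[:,1]*c,q[:,2]]
            r=q[q[:,2]>.098]; s=np.polyfit(np.abs(r[:,1])-.055,r[:,2],1)
            print(st[i,4],q.min(0).round(3),q.max(0).round(3),"fit",s.round(4))
E
python3 -c "
from h import *
clipfit('w10')"
```

```text
2488 [0.057 0.054 0.102] [0.103 0.089 0.107] fit [-0.0135  0.1046]
1913 [-0.102  0.049  0.104] [-0.058  0.071  0.14 ] fit [0.153  0.1358]
787 [-0.101 -0.064  0.106] [-0.058 -0.041  0.142] fit [0.3147 0.1379]
1565 [ 0.057 -0.082  0.091] [ 0.119 -0.047  0.14 ] fit [0.5372 0.1322]
```

The first clip is shut: its arm is flat, with the top at 104.6 mm. Next is the diagonal one (−x,−y), with coarser steps.

```bash
sed -i 's/for y in np.linspace(y0,.073,5)\[1:\]/for y in np.linspace(y0,.073,4)[1:]/; s/        z-=.001; manip.move_l(P(.073,z),max_speed=.04)/        z-=(.003 if z>.1074 else .001); manip.move_l(P(.073,z),max_speed=.04)/' h.py
python3 - <<'E'
from bench import manip
from h import *
ok=clip(manip,-1,-1)
manip.move_ptp([*bx(0,-.05),.26],rot(YAW)); snap(manip,"wrist","w11"); print(manip.current_time()); clipfit("w11")
E
```

```text
start [0.4277 0.2396 0.1177] [ 0.5  0.5 -0.4]
 out 0.039 [-0.4 -0.5 -0.1]
 out 0.056 [ 0.1 -0.1 -0.4]
 out 0.073 [-0.3 -0.5  0.9]
 z 0.1135 0.1133 [-0.9 -1.2  1.1]
 z 0.1105 0.1103 [ 0.4 -0.5  0.4]
 z 0.1075 0.1072 [-0.6 -0.3 -0.3]
 z 0.1045 0.1043 [-0.5 -0.1  0.6]
 z 0.1035 0.1039 [-3.8 -1.9  8.9]
 z 0.1025 0.1037 [-8.2 -4.2 22.1]
 end [0.4204 0.1888 0.1037] [-8.1 -3.8 22.1]
 t 44.8083
45.4083
2512 [0.056 0.053 0.101] [0.102 0.089 0.108] fit [-0.0146  0.1046]
1903 [-0.102  0.047  0.104] [-0.059  0.069  0.14 ] fit [0.1583 0.1361]
1613 [ 0.058 -0.072  0.103] [ 0.102 -0.048  0.139] fit [0.5269 0.1316]
1569 [-0.101 -0.09   0.091] [-0.058 -0.054  0.108] fit [-0.0194  0.1045]
```

View pics/w11.png

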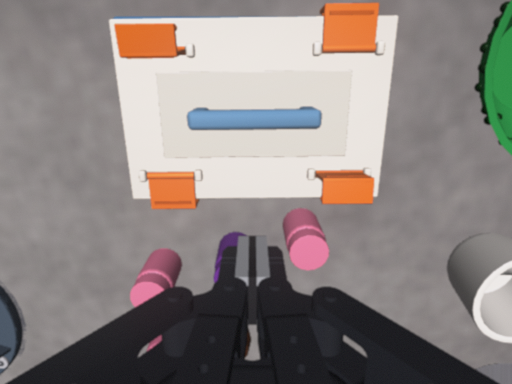

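The diagonal pair, at (350,28) and (172,190), is flat and shut. Now the other two.

Run:
```python
from bench import manip
from h import *
ok=clip(manip,-1,1)
ok=ok and clip(manip,1,-1)
manip.move_ptp([*bx(0,-.05),.26],rot(YAW)); snap(manip,"wrist","w12");snap(manip,"side","s12");snap(manip,"scene","c12"); print(manip.current_time()); clipfit("w12")
P=cloud(np.load("pics/w12.npy"),np.load("pics/w12cal.npz")); im=cv2.imread("pics/w12.png"); hsv=cv2.cvtColor(im,cv2.COLOR_BGR2HSV)
m=sel(P,(.36,.66),(.13,.37),(.096,.107))&(hsv[...,1]<40)&(hsv[...,2]>120); q=P[m]
A=np.c_[q[:,0]-.509,q[:,1]-.251,np.ones(len(q))]; s=np.linalg.lstsq(A,q[:,2],rcond=None)[0]; print("plate",m.sum(),s.round(4),rect(q))
```

```text
start [0.4331 0.2832 0.1178] [ 0.1  0.3 -0.8]
 out 0.039 [-0.4 -0.5 -0.1]
 out 0.056 [-0.4  0.2  0.5]
 out 0.073 [-0.5 -0.2  0.2]
 z 0.1135 0.1133 [-0.8 -0.6  0.3]
 z 0.1105 0.1104 [-0.3 -0.9  1.6]
 z 0.1075 0.1072 [-0.4 -0.8  1.2]
 z 0.1045 0.1042 [-0.1 -0.1  0.7]
 z 0.1035 0.104 [-2.9 -2.1  9. ]
 z 0.1025 0.1038 [-5.4 -4.4 18.8]
 end [0.4386 0.3336 0.1038] [-6.5 -4.5 18.7]
 t 49.8
start [0.5859 0.2199 0.1178] [-0.4 -0.6 -0.1]
 out 0.039 [0.6 0.6 0.2]
 out 0.056 [0.4 1.  0.1]
 out 0.073 [-0.4  0.8 -0.1]
 z 0.1135 0.1135 [0.5 0.4 1.1]
 z 0.1105 0.1104 [-0.1  0.2  0.1]
 z 0.1075 0.1071 [-0.7  0.   0.3]
 z 0.1045 0.1042 [ 0.1  1.4 -0. ]
 z 0.1035 0.104 [-2.8 -0.4  7.1]
 z 0.1025 0.1039 [-6.9 -0.9 16.2]
 end [0.579  0.1688 0.1039] [-6.5 -1.2 16.8]
 t 54.325
55.025
2494 [-0.102  0.052  0.09 ] [-0.058  0.089  0.108] fit [-0.0139  0.1046]
2485 [0.058 0.051 0.099] [0.103 0.087 0.107] fit [-0.017   0.1046]
1543 [-0.102 -0.088  0.092] [-0.059 -0.052  0.107] fit [-0.0191  0.1045]
1567 [ 0.057 -0.09   0.092] [ 0.102 -0.053  0.107] fit [-0.0165  0.1045]
plate 38592 [ 0.0002 -0.      0.1008] (array([507.9, 250.6]), array([242.7, 161.4]), -7.83)
```

View pics/w12.png

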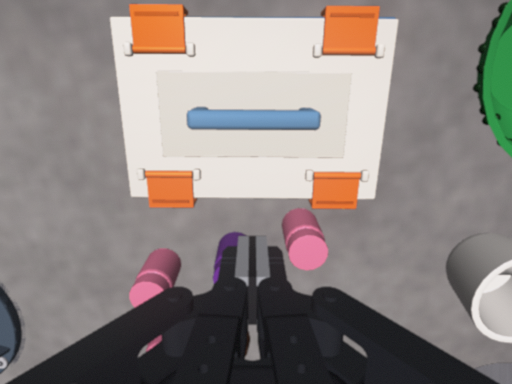

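View pics/s12.png

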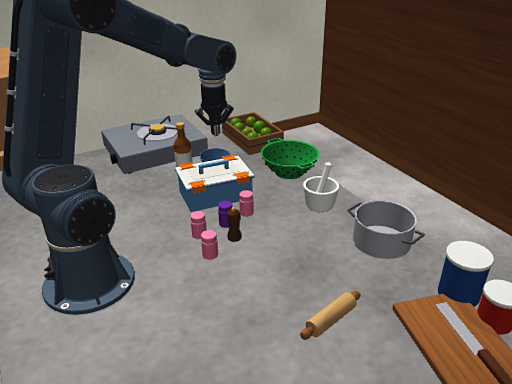

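Run:
```python
from bench import manip
print(manip.current_force(),manip.current_time())
manip.sign_off()
```

```text
[ 1.40275233 -0.31793765  0.80455072] 55.025
the job is handed in; nothing more can be done
```

The job is done and handed in at 55.0 s of the 72 s allowed. I put the red jar in the +y middle pocket and the green jar in the −y one, set the lid on the box, and shut the clips in this order (box axes): +x/+y, then the diagonal −x/−y, then −x/+y and +x/−y.

- **Jars:** pictures showed both standing in the middle of their pockets before the lid went on.
- **Lid:** it is level (slope under 0.001), with the plate top at 100.8 mm against 100 mm expected. Its centre is within about 1 mm of the box's.
- **Clips:** all four arms are flat within 0.02 rad, with tops at about 104.5 mm. Each was pressed until it stopped moving, at 12–22 N.
- **Other things on the counter:** the last wrist and side pictures showed them standing where they were, and nothing was dropped.

Two readings did not match what I expected:
- **Lid angle:** after the clips were shut, the lid's yaw read −7.8° against −7.2° for the box, which is within the seal's play.
- **Snap force:** the force I sampled as the clips snapped was only 1–2 N, well under the 8–15 N stated. I therefore judged them shut from the arm angle and the stop, not from the force.

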